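# Vent the gas side of a pulsation damper before it is opened

## Robot

A 6-joint arm with a two-finger parallel gripper is mounted at the origin on a cart in front of the work surface, level with it; the furniture and walls round the work are solid. World frame = base frame: x ahead of the robot, y to its left, z up, the work surface at z = 0. Lengths are in m, angles in degrees, forces in N, time in s.
With the tool pointing down it reaches from about 0.375 to 0.825 m from the base axis. Payload 5.5 kg.
Tool frame: the origin (TCP) lies at the very end of the fingers, on their centre line; the grasp point (between the pads) lies 19 mm behind it; z points along the fingers, y is the line along which they close (so a half turn about z gives the same grasp; the last joint's range is limited). The gripper opens to 85 mm and grips with 20 to 120 N. Pads are 22 mm wide; open, the fingers measure 114 mm over their backs; the gripper's body (76 mm by 85 mm) begins 54 mm behind the grasp point. The pads swing forward as they close: fully open they stand 13 mm farther back than shut.
Start: joints at [-71.161, 17.962, -2.699, 69.339, 0, 90], TCP at [0.194, -0.568, 0.231] pointing down, gripper open.
Joint ranges: [-152.73, 152.73], [-39.44, 99.34], [-58.76, 71.6], [-118.89, 123.64], [-81.53, 83.1], [-180, 180]. Speed limits (degrees/s): [136.94, 136.94, 172.46, 180, 180, 180].

## Interface

Orientations are given as [roll, pitch, yaw] about the fixed x, y, z axes, in that order (R = Rz(yaw) Ry(pitch) Rx(roll)).
In Python, from plant import * gives the robot as it stands. The module is installed in compiled form; this text tells all that it offers.
- The arm moves only by the tool servo_tool, never from a script. Its argument "motion" is a list of rows, each a list of 7 numbers: the shift along the tool's x, y, z each as a share of 0.02 m, from -1 to 1, then the turn, a rotation vector about the tool's x, y, z each as a share of 0.08 rad, from -1 to 1, then the opening, from -1 (shut) to 1 (fully open). In form: [[x, y, z, wx, wy, wz, claw], ...]. A call has 1 to 8 rows; each row shifts and turns the commanded pose from where the row before left it, along the tool's axes as they then stand; what a row does not reach is not made up. A row lasts 1/8 s, in which the tool goes at most 62.5 mm and 10.7 degrees, less where a joint would pass 70% of its speed; a pose out of reach is approached as far as the arm can. A call with a number of a shift or a turn outside -1 to 1 is refused whole. A call with a gripper value outside its range is refused whole. The fingers move at their own pace and stop on an object; "squeeze" is the grip in N (left out, the last holds). Time passes only in rows, so rows that do not move let the fingers close. It gives the time, the measured TCP pose, the force, the opening and the grip force at its end, in the units of the state.
- get_obs(): the state, without advancing time (a new reading comes with each control period).
- grab_frame(name): name is "scene" or "top" or "wrist"; returns a dict with "pixels" (400x640x3 uint8, red, green, blue), "camera_matrix" (3x3 intrinsics, pixels), "distortion" ([k1, k2, p1, p2, k3] as OpenCV has them; the pictures are not rectified), "cam_to_world" (4x4, takes a point from camera to world coordinates). Camera axes: x right, y down, z forward; pixel columns grow to the right and rows downward; lengths in m; the calibration is good to about 2 mm. A picture is of the moment at which its call begins. There is no depth.
- finish_job(): hands the job in; it is judged then, once.
The state is a dict: "t": time; "joint_pos": joint angles; "joint_velocities": joint speeds; "effort": joint torques, N m; "eef_pos": TCP position; "orientation": TCP orientation; "wrist_force": force on the tool from outside, world axes, zero at the start; "wrist_torque": the same for the moment, N m; "finger_gap": finger opening in m; "grip_force": force on a finger pad.
Only numpy, scipy, OpenCV 4.12 (cv2) and the standard library are available. Lean on these libraries where they do the work, as an engineer would, in place of code of your own. Each camera call takes 0.05 s, during which the arm holds its last target. There are 200 camera calls.

## Task

The gas side of the pulsation damper (the dark steel vessel with the pressure gauge) must be vented before it is taken apart. Unscrew the small knurled brass lock nut on the valve on top of it, anticlockwise and all the way up to its stop, then press the steel valve pin that stands out of the nut straight down and keep it pressed until the gauge has fallen to zero, and let go. Press gently, the thin pin bends under more than 20 N, and leave the things standing round about where they are.

Things in the scene. Friction and masses are not known exactly. Their poses are not given: they have to be found in the camera images.
- damper: Pulsation damper: dark steel squat round vessel 106 mm across on a grey 128 mm square foot plate, fixed. Origin: centre of the plate's underside on the worktop, z up. Upright valve on the z axis: steel neck to z 84, 31 mm brass hexagon, steel stem 10 mm across and 20 mm high, then the nut. Gauge, 55 mm wide, 50 to 110 mm out on the -x side (swivelled up to 0.35 rad), its upper edge level with the nut's underside.
- lock_nut (a joint): Turn of the brass lock nut, rad: 0 screwed down on the stem, grows anticlockwise seen from above, 7.0 at its upper stop; it starts at 0 to 0.8 and climbs 4 mm a turn. Knurled, 16 mm across, 11 mm high. The head is screwed into the vessel to a different depth each time: when screwed down, the nut's underside lies 130 to 140 mm above the damper's origin. Turning takes about 0.05 N m; at the stop the fingers slip.
- valve_pin (a joint): Travel of the valve pin, m: 0 up, grows as it is pressed. Steel pin, 5 mm across, on the damper's z axis; its tip lies 151 to 161 mm above the damper's origin, 10 mm above the nut's top, 5.5 mm once the nut is up. Springs back. It carries the nut down with it, so it can travel only as far as the nut was raised: about 4.5 to 5 mm, then hard. The valve opens at 3.6 mm: 3 N moves the pin, 8 N opens it, 9 N holds it down.
- gauge_needle (a joint): Needle of the round white pressure gauge, rad: 0 at zero pressure (on the stop pin, lower left of the dial), grows clockwise, full scale 4.7. It starts at 2.6 to 4.2, falls only while the valve is open, in about 2 s, and stays where it is when the valve shuts.
- white_bin: Open white plastic bin 149 x 114 x 75 mm, loose, to the left of the damper. Origin: centre of the underside. To be left alone.
- v_block: Steel V-block 45 x 44 x 34 mm, loose, behind the damper. Origin: centre of the underside. To be left alone.
- ring_gauge: Steel ring gauge, 46 mm across, 15 mm high, loose, behind the damper. Origin: centre of the underside. To be left alone.
- machine_vice: Small black machine vice 72 x 132 x 58 mm, loose, to the left. Origin: centre of the underside. To be left alone.

How it is judged:
By the outcome, as a careful person would: the job done as asked, in the order asked, and still so for the second after the job is handed in, with the robot touching nothing.
It also fails if it takes over 67 s, if anything falls off the work surface, if the arm or the gripper's body presses on something with over 40 N, if the wrist force passes 120 N, or if a joint passes its speed limit or range.

## Working session

There is one attempt and no reset: what is moved stays moved. The work goes in short steps, Python scripts to look and compute and a tool call to move; the robot and the scene stay as the last step left them, time stands still between calls to the robot, and variables do not carry over. Pictures are saved under pics/ and viewed, at most 10 in all, crops included, and the job is handed in when it is done.

Besides the shell and the picture viewer there is one more tool, called by a JSON object that holds its "api" and its "payload". servo_tool: Moves the arm, as the interface text tells. Shift numbers are shares of 0.02 m and turn numbers shares of 0.08 rad, none past 1 either way. Its arguments: {"type":"object","properties":{"motion":{"type":"array"},"squeeze":{"type":"number"}},"required":["motion"]}

```bash
mkdir -p pics; cat > h.py <<'E'
from plant import *
import numpy as np, cv2
def save(n,f,crop=None,s=1):
    im=f["pixels"][:,:,::-1]
    if crop: im=im[crop[1]:crop[3],crop[0]:crop[2]]
    cv2.imwrite(n,cv2.resize(im,None,fx=s,fy=s,interpolation=cv2.INTER_CUBIC))
def ray(f,p):
    T=np.array(f["cam_to_world"]);u=cv2.undistortPoints(np.array([[p]],float),np.array(f["camera_matrix"]),np.array(f["distortion"]))[0,0]
    d=T[:3,:3]@np.r_[u,1];return T[:3,3],d/np.linalg.norm(d)
def atz(f,p,z):
    o,d=ray(f,p);return o+d*(z-o[2])/d[2]
def tri(*a):
    A=np.zeros((3,3));b=np.zeros(3)
    for f,p in a:
        o,d=ray(f,p);P=np.eye(3)-np.outer(d,d);A+=P;b+=P@o
    x=np.linalg.solve(A,b);return x,[np.linalg.norm(np.cross(x-ray(f,p)[0],ray(f,p)[1])) for f,p in a]
E
python3 - <<'E'
from h import *
import pickle
s=grab_frame("scene");t=grab_frame("top");pickle.dump((s,t),open("f0.pkl","wb"))
cv2.imwrite("pics/a.png",cv2.resize(np.vstack([s["pixels"],t["pixels"]])[:,:,::-1],(480,600),interpolation=cv2.INTER_AREA))
save("pics/s.png",s);save("pics/t.png",t)
o=get_obs();print(o)
E
```

```text
{'t': 0.1, 'joint_pos': array([-7.11597003e+01,  1.79987936e+01, -2.74905683e+00,  6.93405133e+01,
        6.34345552e-04,  9.00008156e+01]), 'joint_velocities': array([-0.00203368, -0.14370752,  0.20347154,  0.04131944, -0.07177306,
        0.09244006]), 'effort': array([ 1.94055588e-04, -5.40768063e+01,  3.40541625e+01,  1.11768296e-02,
       -7.43339768e-06,  1.45935053e-05]), 'eef_pos': array([ 0.19359119, -0.56735065,  0.23053061]), 'orientation': array([-1.79911636e+02, -6.33086982e-04,  1.88394832e+01]), 'wrist_force': array([ 0.75022549, -0.93579455,  0.29629849]), 'wrist_torque': array([-0.07260602, -0.02108025,  0.05923627]), 'grip_force': 0.0, 'finger_gap': 0.08542060736833196}
```

View pics/s.png

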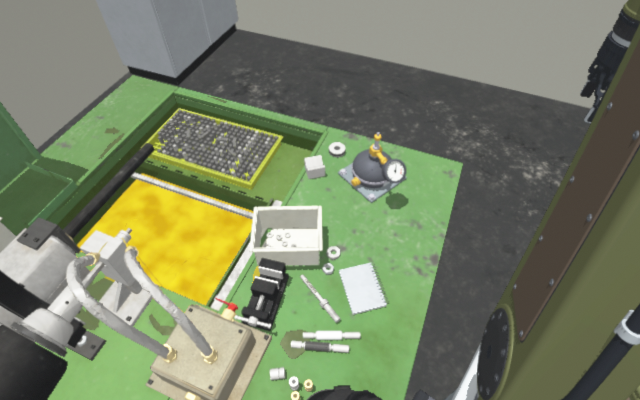

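View pics/t.png

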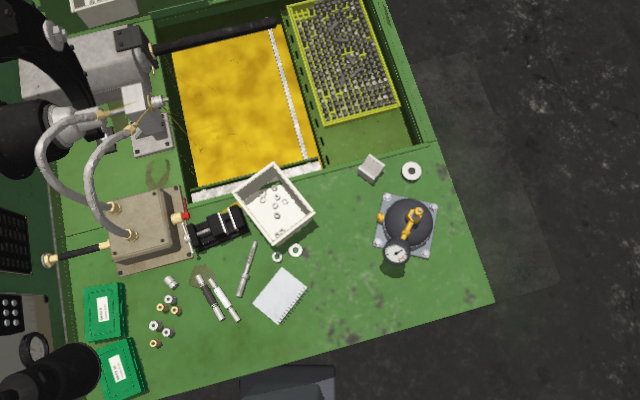

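The scene view shows the damper near (376,165) with its nut at about (378,137). In the top view it is near (408,225), gauge at (397,252). I'll enlarge both.

```bash
python3 - <<'E'
from h import *
import pickle
s,t=pickle.load(open("f0.pkl","rb"))
a=s["pixels"][120:210,330:420];b=t["pixels"][180:270,365:455]
im=np.hstack([cv2.resize(x,(400,400),interpolation=cv2.INTER_CUBIC) for x in(a,b)])[:,:,::-1]
cv2.imwrite("pics/c.png",im)
for f in(s,t):print(np.round(f["cam_to_world"],3).tolist(),np.round(f["camera_matrix"],0).tolist())
print(atz(t,(406,226),0), atz(s,(372,180),0))
E
```

```text
[[-0.8, -0.467, 0.375, 0.249], [-0.599, 0.624, -0.501, 0.296], [-0.0, -0.626, -0.78, 0.767], [0.0, 0.0, 0.0, 1.0]] [[393.0, 0.0, 323.0], [0.0, 393.0, 195.0], [0.0, 0.0, 1.0]]
[[-0.005, -0.968, 0.253, 0.365], [-1.0, 0.005, -0.002, -0.137], [0.001, -0.253, -0.968, 0.95], [0.0, 0.0, 0.0, 1.0]] [[429.0, 0.0, 323.0], [0.0, 429.0, 201.0], [0.0, 0.0, 1.0]]
[ 0.55433453 -0.32578345  0.        ] [ 5.47133655e-01 -3.10906974e-01 -1.11022302e-16]
```

View pics/c.png

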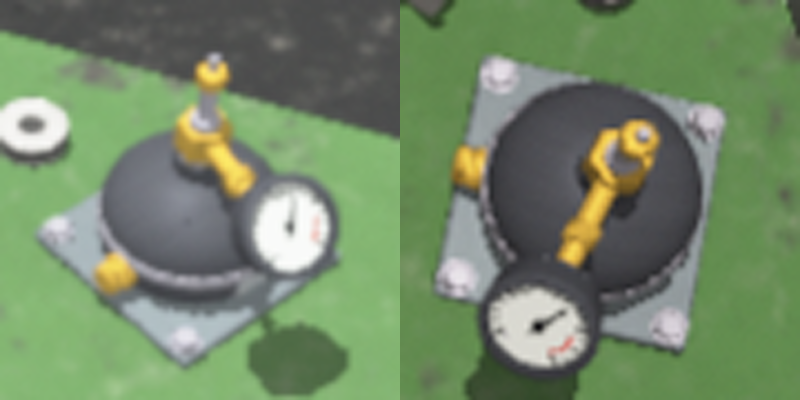

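The scene crop shows the pin tip at (214,58) and nut at (212,74). The top crop shows the pin tip at (644,134) and nut at (638,141). The plate corners in the top crop are about (483,57), (724,103), (684,350) and (436,293).

```bash
python3 - <<'E'
from h import *
import pickle
s,t=pickle.load(open("f0.pkl","rb"))
k=400/90
S=lambda x,y:((x+.5)/k-.5+330,(y+.5)/k-.5+120)
Tt=lambda x,y:((x-400+.5)/k-.5+365,(y+.5)/k-.5+180)
print("tip",tri((s,S(214,57)),(t,Tt(645,133))))
print("nut",tri((s,S(212,74)),(t,Tt(638,142))))
c=[atz(t,Tt(*p),0.008) for p in[(483,57),(724,103),(684,350),(436,293)]]
print(np.round(c,4),np.mean(c,0)); print([np.linalg.norm(c[i]-c[i-1]) for i in range(4)])
c2=[atz(s,S(*p),0.008) for p in[(38,238),(184,366)]];print(np.round(c2,4))
g=tri((s,S(290,226)),(t,Tt(540,326)));print("gauge",g)
E
```

```text
tip (array([ 0.55681411, -0.3244645 ,  0.14875263]), [np.float64(4.8019315698488966e-05), np.float64(4.8019315698350425e-05)])
nut (array([ 0.55572438, -0.32356673,  0.13791181]), [np.float64(0.00032224405339225195), np.float64(0.00032224405339219487)])
[[ 0.6311 -0.2764  0.008 ]
 [ 0.606  -0.399   0.008 ]
 [ 0.4799 -0.37    0.008 ]
 [ 0.5092 -0.248   0.008 ]] [ 0.5565567  -0.32336637  0.008     ]
[np.float64(0.12515761037722842), np.float64(0.12509847328178783), np.float64(0.12935506263598304), np.float64(0.12543293888789642)]
[[ 0.6267 -0.2719  0.008 ]
 [ 0.5079 -0.2431  0.008 ]]
gauge (array([ 0.47934818, -0.28209492,  0.10642373]), [np.float64(0.00024247439206884875), np.float64(0.00024247439206889618)])
```

{"api": "servo_tool", "payload": {"motion": [[0.5,-0.13,0,0,0,0,-0.15],[0.96,-0.258,0,0,0,0,-0.15],[0.96,-0.258,0,0,0,0,-0.15],[0.96,-0.258,0,0,0,0,-0.15],[0.96,-0.258,0,0,0,0,-0.15],[0.96,-0.258,0,0,0,0,-0.15],[0.96,-0.258,0,0,0,0,-0.15],[0.96,-0.258,0,0,0,0,-0.15]]}}

```text
t: 1.1
eef_pos: [0.319, -0.4838, 0.2313]
orientation: [180.0, 0.0, 18.8]
wrist_force: [-1.2, -0.3, -0.0]
finger_gap: 0.0361
grip_force: 0.0
```

{"api": "servo_tool", "payload": {"motion": [[0.96,-0.258,0,0,0,0,-0.15],[0.96,-0.258,0,0,0,0,-0.15],[0.96,-0.258,0,0,0,0,-0.15],[0.96,-0.258,0,0,0,0,-0.15],[0.96,-0.258,0,0,0,0,-0.15],[0.96,-0.258,0,0,0,0,-0.15],[0.96,-0.258,0,0,0,0,-0.15],[0.96,-0.258,0,0,0,0,-0.15]]}}

```text
t: 2.1
eef_pos: [0.451, -0.3952, 0.2313]
orientation: [180.0, 0.0, 18.8]
wrist_force: [-0.4, -0.5, 0.4]
finger_gap: 0.0364
grip_force: 0.0
```

{"api": "servo_tool", "payload": {"motion": [[0.96,-0.258,0,0,0,0,-0.15],[0.96,-0.258,0,0,0,0,-0.15],[0.96,-0.258,0,0,0,0,-0.15],[0.96,-0.258,0,0,0,0,-0.15],[0.5,-0.13,0,0,0,0,-0.15],[0,0,0,0,0,0,-0.15]]}}

```text
t: 2.85
eef_pos: [0.5251, -0.3455, 0.2311]
orientation: [-180.0, 0.0, 18.9]
wrist_force: [-1.2, -0.5, -0.2]
finger_gap: 0.0366
grip_force: 0.0
```

```bash
python3 - <<'E'
from h import *
import pickle
w=grab_frame("wrist");pickle.dump(w,open("w1.pkl","wb"))
save("pics/w1.png",w)
o=get_obs();print({k:np.round(o[k],4) for k in('t','joint_pos','eef_pos','orientation','finger_gap','wrist_force')})
print(np.round(w["cam_to_world"],4).tolist())
E
```

```text
{'t': np.float64(2.9), 'joint_pos': array([-3.338070e+01,  2.108640e+01,  1.644400e+00,  7.057860e+01,
       -2.150000e-02,  1.277592e+02]), 'eef_pos': array([ 0.5246, -0.3458,  0.2312]), 'orientation': array([-1.799969e+02,  2.970000e-02,  1.886010e+01]), 'finger_gap': np.float64(0.036), 'wrist_force': array([-0.0235, -0.3258,  0.6131])}
[[0.3244, -0.8982, -0.2967, 0.6003], [-0.9459, -0.3077, -0.1027, -0.3191], [0.001, 0.314, -0.9494, 0.3731], [0.0, 0.0, 0.0, 1.0]]
```

View pics/w1.png

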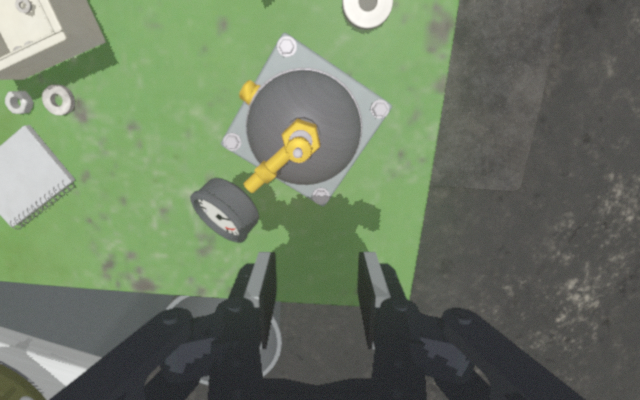

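The wrist view shows the pin tip at (298,153) on top of the nut at (299,149), with the plate corners about (285,36), (390,107), (326,204) and (222,142).

```bash
python3 - <<'E'
from h import *
import pickle
s,t=pickle.load(open("f0.pkl","rb"));w=pickle.load(open("w1.pkl","rb"))
save("pics/w1c.png",w,(270,115,330,175),8)
k=400/90
S=lambda x,y:((x+.5)/k-.5+330,(y+.5)/k-.5+120)
Tt=lambda x,y:((x-400+.5)/k-.5+365,(y+.5)/k-.5+180)
print(tri((s,S(214,57)),(t,Tt(645,133)),(w,(297.7,153.3))))
for z in(.15,.155,.16):print(atz(w,(297.7,153.3),z),atz(t,Tt(645,133),z),atz(s,S(214,57),z))
c=[atz(w,p,0.008) for p in[(285,36),(390,107),(326,204),(222,142)]]
print(np.round(c,4),np.mean(c,0))
E
```

```text
(array([ 0.55547781, -0.32278965,  0.15154692]), [np.float64(0.000810529504267811), np.float64(0.0011737260316746442), np.float64(0.0008642187766019511)])
[ 0.5543403  -0.32249315  0.15      ] [ 0.55656298 -0.32415896  0.15      ] [ 0.55614499 -0.3232194   0.15      ]
[ 0.55537105 -0.32241669  0.155     ] [ 0.55536901 -0.322988    0.155     ] [ 0.55365762 -0.31819695  0.155     ]
[ 0.5564018  -0.32234023  0.16      ] [ 0.55417504 -0.32181705  0.16      ] [ 0.55117026 -0.3131745   0.16      ]
[[ 0.6275 -0.2787  0.008 ]
 [ 0.599  -0.3967  0.008 ]
 [ 0.4825 -0.3705  0.008 ]
 [ 0.5113 -0.2479  0.008 ]] [ 0.55508073 -0.32343042  0.008     ]
```

View pics/w1c.png

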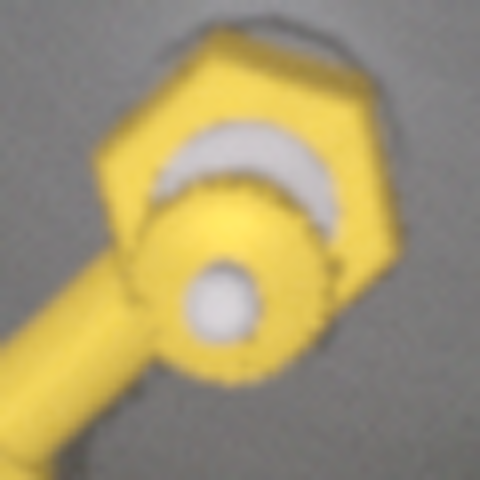

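{"api": "servo_tool", "payload": {"motion": [[0.91,-0.289,0,0,0,0,-0.15],[0.91,-0.289,0,0,0,0,-0.15],[0,0,0.6,0,0,1,-0.15],[0,0,0.6,0,0,1,-0.15],[0,0,0.6,0,0,1,-0.15],[0,0,0,0,0,1,-0.15],[0,0,0,0,0,1,-0.15],[0,0,0,0,0,1,-0.15]]}}

```text
t: 3.9
eef_pos: [0.5561, -0.3225, 0.1952]
orientation: [-180.0, -0.0, -8.8]
wrist_force: [0.3, -0.6, 0.3]
finger_gap: 0.0362
grip_force: 0.0
```

{"api": "servo_tool", "payload": {"motion": [[0,0,0,0,0,1,-0.15],[0,0,0,0,0,1,-0.15],[0,0,0,0,0,1,-0.15],[0,0,0,0,0,0,-0.15],[0,0,0,0,0,0,-0.15]]}}

```text
t: 4.53
eef_pos: [0.5557, -0.3228, 0.1953]
orientation: [-180.0, -0.0, -22.3]
wrist_force: [0.6, -0.0, 0.2]
finger_gap: 0.0361
grip_force: 0.0
```

```bash
python3 - <<'E'
from h import *
import pickle
w=grab_frame("wrist");pickle.dump(w,open("w2.pkl","wb"))
save("pics/w2.png",w)
o=get_obs();print({k:np.round(o[k],4) for k in('t','joint_pos','eef_pos','orientation','finger_gap','wrist_force')})
E
```

```text
{'t': np.float64(4.575), 'joint_pos': array([-3.016660e+01,  2.343600e+01,  3.610000e-01,  6.692440e+01,
        3.300000e-03,  1.721688e+02]), 'eef_pos': array([ 0.5556, -0.3229,  0.1953]), 'orientation': array([-1.799968e+02, -1.000000e-03, -2.233540e+01]), 'finger_gap': np.float64(0.0366), 'wrist_force': array([ 0.6128,  0.145 , -0.3694])}
```

View pics/w2.png

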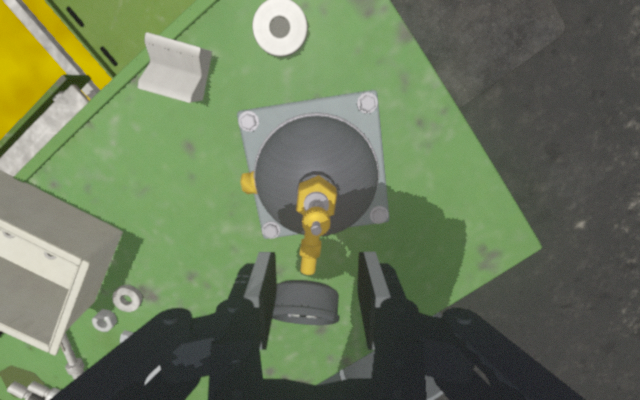

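The wrist view shows the nut and pin at (316,227), centred between the fingers at x=317. Lowering.

```bash
python3 - <<'E'
from h import *
import pickle
w=pickle.load(open("w2.pkl","rb"))
for z in(.15,.152,.155):print(atz(w,(316,228),z))
E
```

```text
[ 0.55540672 -0.32267582  0.15      ]
[ 0.55619476 -0.32300181  0.152     ]
[ 0.55737681 -0.32349079  0.155     ]
```

{"api": "servo_tool", "payload": {"motion": [[0,0,0.5,0,0,0,-0.15],[0,0,1,0,0,0,-0.15],[0,0,0.8,0,0,0,-0.15],[0,0,0.6,0,0,0,-0.15],[0,0,0.5,0,0,0,-0.15],[0,0,0.3,0,0,0,-0.15],[0,0,0,0,0,0,-0.15]]}}

```text
t: 5.45
eef_pos: [0.5552, -0.3231, 0.121]
orientation: [-180.0, 0.0, -22.4]
wrist_force: [-0.7, 0.4, -0.6]
finger_gap: 0.0365
grip_force: 0.0
```

{"api": "servo_tool", "payload": {"motion": [[0,0,0,0,0,0,-1],[0,0,0,0,0,0,-1],[0,0,0,0,0,0,-1],[0,0,0,0,0,0,-1]], "squeeze": 30}}

```text
t: 5.95
eef_pos: [0.556, -0.3225, 0.1218]
orientation: [-179.9, -0.1, -22.4]
wrist_force: [1.5, 5.6, 2.5]
finger_gap: 0.0145
grip_force: 29.3
```

{"api": "servo_tool", "payload": {"motion": [[0,-0.025,-0.0025,0,0,-0.5,-1],[0,0,-0.0025,0,0,-1,-1],[0,0,-0.0025,0,0,-1,-1],[0,0,-0.0025,0,0,-1,-1],[0,0,-0.0025,0,0,-1,-1],[0,0,-0.0025,0,0,-1,-1],[0,0,-0.0025,0,0,-1,-1],[0,0,-0.0025,0,0,-1,-1]]}}

```text
t: 6.95
eef_pos: [0.5561, -0.3221, 0.1222]
orientation: [-180.0, -0.1, 12.1]
wrist_force: [0.9, 5.3, 2.9]
finger_gap: 0.0143
grip_force: 29.3
```

```bash
python3 - <<'E'
from h import *
w=grab_frame("wrist");save("pics/w3.png",w,(180,140,460,340),2.8)
o=get_obs();print({k:np.round(o[k],4) for k in('t','joint_pos','eef_pos','orientation','finger_gap','wrist_force','wrist_torque')})
E
```

```text
{'t': np.float64(7.0), 'joint_pos': array([-3.012600e+01,  2.584920e+01, -5.821100e+00,  5.829360e+01,
        8.160000e-02,  1.375816e+02]), 'eef_pos': array([ 0.5561, -0.3221,  0.1222]), 'orientation': array([-1.799641e+02, -8.170000e-02,  1.229250e+01]), 'finger_gap': np.float64(0.0144), 'wrist_force': array([1.2597, 5.0301, 2.0885]), 'wrist_torque': array([ 0.9766, -0.3151, -0.0143])}
```

View pics/w3.png

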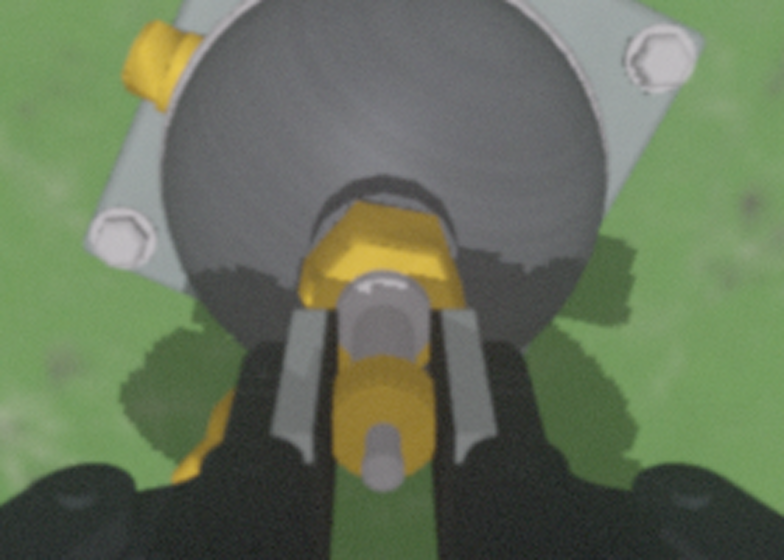

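The close view shows the pads firmly on the nut (383,430), stem visible below and the pin free at (383,460). I'll go on unscrewing.

{"api": "servo_tool", "payload": {"motion": [[0,-0.035,-0.0025,0,0,-1,-1],[0,0,-0.0025,0,0,-1,-1],[0,0,-0.0025,0,0,-1,-1],[0,0,-0.0025,0,0,-1,-1],[0,0,-0.0025,0,0,-1,-1],[0,0,-0.0025,0,0,-1,-1],[0,0,-0.0025,0,0,-1,-1],[0,0,-0.0025,0,0,-1,-1]]}}

```text
t: 8.0
eef_pos: [0.5559, -0.3217, 0.1226]
orientation: [180.0, -0.1, 48.8]
wrist_force: [1.9, 4.6, 2.3]
finger_gap: 0.0141
grip_force: 29.3
```

{"api": "servo_tool", "payload": {"motion": [[0,0,-0.0025,0,0,-1,-1],[0,0,-0.0025,0,0,-1,-1],[0,0,-0.0025,0,0,-1,-1],[0,0,-0.0025,0,0,-1,-1],[0,0,-0.0025,0,0,-1,-1],[0,0,-0.0025,0,0,-1,-1],[0,0,-0.0025,0,0,-1,-1],[0,0,-0.0025,0,0,-1,-1]]}}

```text
t: 9.0
eef_pos: [0.5555, -0.3215, 0.1229]
orientation: [180.0, -0.0, 85.5]
wrist_force: [0.7, 3.8, 2.9]
finger_gap: 0.0144
grip_force: 29.3
```

{"api": "servo_tool", "payload": {"motion": [[0,0,-0.0025,0,0,-1,-1],[0,0,-0.0025,0,0,-1,-1],[0,0,-0.0025,0,0,-1,-1],[0,0,-0.0025,0,0,-1,-1],[0,0,-0.0025,0,0,-1,-1],[0,0,-0.0025,0,0,-1,-1],[0,0,-0.0025,0,0,-1,-1],[0,0,-0.0025,0,0,-1,-1]]}}

```text
t: 10.0
eef_pos: [0.5551, -0.3216, 0.1232]
orientation: [-180.0, -0.0, 122.1]
wrist_force: [-1.4, 3.1, 2.7]
finger_gap: 0.0145
grip_force: 29.4
```

{"api": "servo_tool", "payload": {"motion": [[0,0,-0.0025,0,0,-1,-1],[0,0,-0.0025,0,0,-1,-1],[0,0,-0.0025,0,0,-1,-1],[0,0,-0.0025,0,0,-1,-1],[0,0,-0.0025,0,0,-1,-1],[0,0,-0.0025,0,0,-1,-1],[0,0,-0.0025,0,0,-1,-1],[0,0,-0.0025,0,0,-1,-1]]}}

```text
t: 11.0
eef_pos: [0.5548, -0.322, 0.1236]
orientation: [-180.0, -0.0, 158.8]
wrist_force: [-1.5, 3.1, 2.4]
finger_gap: 0.0144
grip_force: 29.4
```

```bash
python3 - <<'E'
from h import *
o=get_obs();print({k:np.round(o[k],4) for k in('t','joint_pos','eef_pos','orientation','finger_gap','wrist_force','wrist_torque')})
E
```

```text
{'t': np.float64(11.0), 'joint_pos': array([-3.01142e+01,  2.57368e+01, -5.80650e+00,  5.84961e+01,
       -2.68000e-02, -8.89540e+00]), 'eef_pos': array([ 0.5548, -0.322 ,  0.1236]), 'orientation': array([-1.799796e+02, -4.310000e-02,  1.587812e+02]), 'finger_gap': np.float64(0.0144), 'wrist_force': array([-1.4789,  3.0972,  2.3715]), 'wrist_torque': array([ 0.6136,  0.2842, -0.0795])}
```

{"api": "servo_tool", "payload": {"motion": [[0,0,-0.0025,0,0,-1,-1],[0,0,-0.0025,0,0,-1,-1],[0,0,-0.0025,0,0,-1,-1],[0,0,-0.0025,0,0,-1,-1],[0,0,-0.0025,0,0,-1,-1],[0,0,-0.0025,0,0,-1,-1],[0,0,-0.0025,0,0,-1,-1],[0,0,-0.0025,0,0,-1,-1]]}}

```text
t: 12.0
eef_pos: [0.5548, -0.3224, 0.1241]
orientation: [-180.0, -0.1, -164.6]
wrist_force: [-1.5, 2.9, 3.8]
finger_gap: 0.0142
grip_force: 29.4
```

{"api": "servo_tool", "payload": {"motion": [[0,0,-0.0025,0,0,-1,-1],[0,0,-0.0025,0,0,-1,-1],[0,0,-0.0025,0,0,-1,-1],[0,0,-0.0025,0,0,-1,-1],[0,0,-0.0025,0,0,-1,-1],[0,0,-0.0025,0,0,-1,-1],[0,0,-0.0025,0,0,-1,-1],[0,0,-0.0025,0,0,-1,-1]]}}

```text
t: 13.0
eef_pos: [0.555, -0.3227, 0.1246]
orientation: [-180.0, -0.1, -127.9]
wrist_force: [-1.3, 1.0, 2.0]
finger_gap: 0.0143
grip_force: 29.4
```

{"api": "servo_tool", "payload": {"motion": [[0,0,-0.0025,0,0,-1,-1],[0,0,-0.0025,0,0,-1,-1],[0,0,-0.0025,0,0,-1,-1],[0,0,-0.0025,0,0,-1,-1],[0,0,-0.0025,0,0,-1,-1],[0,0,-0.0025,0,0,-1,-1],[0,0,-0.0025,0,0,-1,-1],[0,0,-0.0025,0,0,-1,-1]]}}

```text
t: 14.0
eef_pos: [0.5554, -0.3229, 0.1251]
orientation: [-180.0, -0.1, -91.2]
wrist_force: [0.4, 1.1, 1.4]
finger_gap: 0.0145
grip_force: 29.3
```

{"api": "servo_tool", "payload": {"motion": [[0,0,-0.0025,0,0,-1,-1],[0,0,-0.0025,0,0,-1,-1],[0,0,-0.0025,0,0,-1,-1],[0,0,-0.0025,0,0,-1,-1],[0,0,-0.0025,0,0,-1,-1],[0,0,-0.0025,0,0,-1,-1],[0,0,-0.0025,0,0,-1,-1],[0,0,-0.0025,0,0,-1,-1]]}}

```text
t: 15.0
eef_pos: [0.5558, -0.3227, 0.1255]
orientation: [180.0, -0.1, -54.5]
wrist_force: [1.3, 1.9, 1.7]
finger_gap: 0.014
grip_force: 29.3
```

```bash
python3 - <<'E'
from h import *
o=get_obs();print({k:np.round(o[k],4) for k in('t','joint_pos','eef_pos','orientation','finger_gap','wrist_force','wrist_torque')})
E
```

```text
{'t': np.float64(15.0), 'joint_pos': array([-3.011990e+01,  2.567580e+01, -5.634400e+00,  5.859670e+01,
       -4.430000e-02, -1.555727e+02]), 'eef_pos': array([ 0.5558, -0.3227,  0.1255]), 'orientation': array([ 1.799981e+02, -1.031000e-01, -5.454730e+01]), 'finger_gap': np.float64(0.014), 'wrist_force': array([1.2858, 1.9462, 1.6548]), 'wrist_torque': array([ 0.315 , -0.2811, -0.0581])}
```

{"api": "servo_tool", "payload": {"motion": [[0,0,-0.0025,0,0,-1,-1],[0,0,0,0,0,0,-1],[0,0,0,0,0,0,-0.4],[0,0,0,0,0,0,-0.4],[0,0,0,0,0,0,-0.4]]}}

```text
t: 15.62
eef_pos: [0.555, -0.3221, 0.1247]
orientation: [180.0, 0.0, -50.1]
wrist_force: [0.4, 0.3, -0.2]
finger_gap: 0.0259
grip_force: 0.0
```

{"api": "servo_tool", "payload": {"motion": [[0,0,0,0,0,1,-0.4],[0,0,0,0,0,1,-0.4],[0,0,0,0,0,1,-0.4],[0,0,0,0,0,1,-0.4],[0,0,0,0,0,1,-0.4],[0,0,0,0,0,1,-0.4],[0,0,0,0,0,1,-0.4],[0,0,0,0,0,1,-0.4]]}}

```text
t: 16.62
eef_pos: [0.5552, -0.3221, 0.1248]
orientation: [180.0, -0.0, -86.9]
wrist_force: [-0.7, 0.3, -0.8]
finger_gap: 0.0261
grip_force: 0.0
```

{"api": "servo_tool", "payload": {"motion": [[0,0,0,0,0,1,-0.4],[0,0,0,0,0,1,-0.4],[0,0,0,0,0,1,-0.4],[0,0,0,0,0,1,-0.4],[0,0,0,0,0,1,-0.4],[0,0,0,0,0,1,-0.4],[0,0,0,0,0,1,-0.4],[0,0,0,0,0,1,-0.4]]}}

```text
t: 17.62
eef_pos: [0.5551, -0.3221, 0.1248]
orientation: [180.0, -0.0, -123.6]
wrist_force: [0.0, 1.0, 0.4]
finger_gap: 0.0256
grip_force: 0.0
```

{"api": "servo_tool", "payload": {"motion": [[0,0,0,0,0,1,-0.4],[0,0,0,0,0,1,-0.4],[0,0,0,0,0,1,-0.4],[0,0,0,0,0,0,-0.4],[0,0,0,0,0,0,-1],[0,0,0,0,0,0,-1],[0,0,0,0,0,0,-1],[0,0,0,0,0,0,-1]]}}

```text
t: 18.62
eef_pos: [0.5554, -0.3222, 0.125]
orientation: [-180.0, -0.0, -137.2]
wrist_force: [-0.0, -1.1, -0.2]
finger_gap: 0.0143
grip_force: 29.2
```

{"api": "servo_tool", "payload": {"motion": [[0,0,-0.0025,0,0,-0.5,-1],[0,0,-0.0025,0,0,-1,-1],[0,0,-0.0025,0,0,-1,-1],[0,0,-0.0025,0,0,-1,-1],[0,0,-0.0025,0,0,-1,-1],[0,0,-0.0025,0,0,-1,-1]]}}

```text
t: 19.38
eef_pos: [0.5554, -0.3222, 0.1252]
orientation: [-180.0, -0.0, -111.8]
wrist_force: [0.3, -0.8, -0.3]
finger_gap: 0.0143
grip_force: 29.2
```

```bash
python3 - <<'E'
from h import *
o=get_obs();print({k:np.round(o[k],4) for k in('t','joint_pos','eef_pos','orientation','finger_gap','wrist_force','wrist_torque')})
E
```

```text
{'t': np.float64(19.375), 'joint_pos': array([-3.01138e+01,  2.56908e+01, -5.64970e+00,  5.86486e+01,
       -1.12000e-02, -9.82841e+01]), 'eef_pos': array([ 0.5554, -0.3222,  0.1252]), 'orientation': array([-1.799909e+02, -1.270000e-02, -1.118297e+02]), 'finger_gap': np.float64(0.0143), 'wrist_force': array([ 0.349 , -0.7723, -0.289 ]), 'wrist_torque': array([-0.1046, -0.0969, -0.0589])}
```

{"api": "servo_tool", "payload": {"motion": [[0,0,-0.0025,0,0,-1,-1],[0,0,-0.0025,0,0,-1,-1],[0,0,-0.0025,0,0,-1,-1],[0,0,-0.0025,0,0,-1,-1]]}}

```text
t: 19.88
eef_pos: [0.5554, -0.3222, 0.1254]
orientation: [-180.0, -0.0, -93.5]
wrist_force: [1.3, -1.4, -0.3]
finger_gap: 0.0144
grip_force: 29.2
```

```bash
python3 -c "
from h import *
o=get_obs();print(o['wrist_torque'],o['wrist_force'])"
```

```text
[-0.2450978  -0.08785859 -0.26639357] [ 1.32370087 -1.44715475 -0.31073036]
```

{"api": "servo_tool", "payload": {"motion": [[0,0,-0.0025,0,0,-1,-1],[0,0,-0.0025,0,0,-1,-1],[0,0,-0.0025,0,0,-1,-1],[0,0,-0.0025,0,0,-1,-1]]}}

```text
t: 20.38
eef_pos: [0.5554, -0.3221, 0.1255]
orientation: [-180.0, -0.0, -75.2]
wrist_force: [0.6, -2.1, -1.2]
finger_gap: 0.014
grip_force: 29.3
```

```bash
python3 -c "
from h import *
o=get_obs();print(o['wrist_torque'],o['wrist_force'])"
```

```text
[-0.20837596 -0.16969004 -0.40810987] [ 0.56074813 -2.05425103 -1.24137748]
```

{"api": "servo_tool", "payload": {"motion": [[0,0,0,0,0,-1,-1],[0,0,0,0,0,-1,-1],[0,0,0,0,0,-1,-1],[0,0,0,0,0,-1,-1]]}}

```text
t: 20.88
eef_pos: [0.5554, -0.322, 0.1255]
orientation: [-180.0, 0.0, -56.9]
wrist_force: [-2.1, 5.3, 0.5]
finger_gap: 0.0144
grip_force: 29.4
```

```bash
python3 -c "
from h import *
o=get_obs();print(o['wrist_torque'],o['wrist_force'])"
```

```text
[ 1.11257259  0.75978711 -0.13808833] [-2.06857018  5.26376053  0.5325356 ]
```

{"api": "servo_tool", "payload": {"motion": [[0,0,0,0,0,-1,-1],[0,0,0,0,0,-1,-1],[0,0,0,0,0,-1,-1]]}}

```text
t: 21.25
eef_pos: [0.5554, -0.3221, 0.1256]
orientation: [-180.0, -0.0, -43.1]
wrist_force: [0.8, -1.2, -1.1]
finger_gap: 0.014
grip_force: 29.3
```

```bash
python3 - <<'E'
from h import *
o=get_obs();print({k:np.round(o[k],4) for k in('t','joint_pos','eef_pos','orientation','finger_gap','wrist_force','wrist_torque')})
w=grab_frame("wrist");save("pics/w4.png",w,(180,140,460,340),2.8)
E
```

```text
{'t': np.float64(21.25), 'joint_pos': array([-3.011240e+01,  2.567740e+01, -5.625100e+00,  5.869380e+01,
        1.000000e-03, -1.670179e+02]), 'eef_pos': array([ 0.5554, -0.3221,  0.1256]), 'orientation': array([-1.799982e+02, -3.400000e-03, -4.309450e+01]), 'finger_gap': np.float64(0.014), 'wrist_force': array([ 0.7651, -1.1891, -1.0986]), 'wrist_torque': array([-0.1094, -0.0121, -0.1277])}
```

View pics/w4.png

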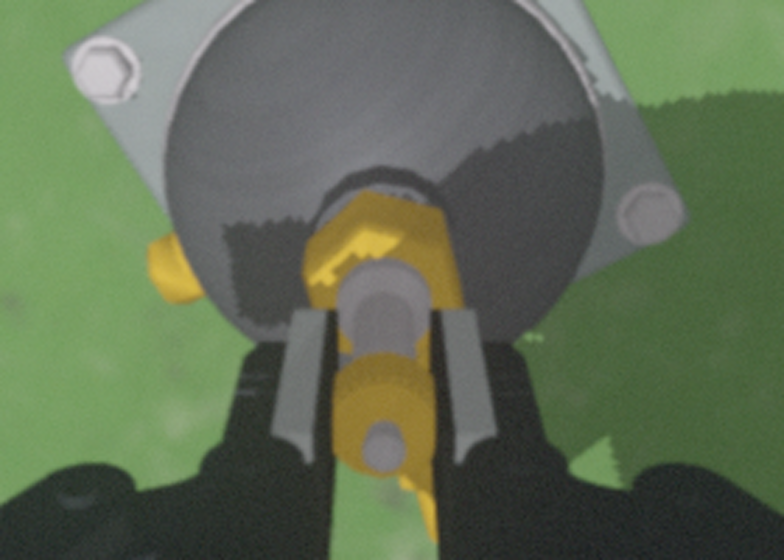

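The nut's torque rose to 0.4 N m and then slipped. The picture shows the pin at (384,447) now standing out only half as far, so the nut is at its stop. Opening, rising, then closing for the press.

{"api": "servo_tool", "payload": {"motion": [[0,0,0,0,0,0,-0.4],[0,0,0,0,0,0,-0.4],[0,0,0,0,0,0,-0.4],[0,0,-0.5,0,0,0,-0.4],[0,0,-0.8,0,0,0,-0.4],[0,0,-0.8,0,0,0,-0.4],[0,0,-0.2,0,0,0,-0.4],[0,0,0,0,0,0,-0.4]]}}

```text
t: 22.3
eef_pos: [0.5557, -0.3222, 0.1723]
orientation: [-180.0, -0.1, -43.2]
wrist_force: [0.3, 0.6, -0.5]
finger_gap: 0.0255
grip_force: 0.0
```

{"api": "servo_tool", "payload": {"motion": [[0,0,0,0,0,0,-1],[0,0,0,0,0,0,-1],[0,0,0,0,0,0,-1],[0,0,0,0,0,0,-1],[0,0,0,0,0,0,-1]]}}

```text
t: 22.92
eef_pos: [0.5553, -0.322, 0.1716]
orientation: [180.0, 0.0, -43.2]
wrist_force: [0.4, -1.0, 0.1]
finger_gap: 0.0001
grip_force: 0.0
```

```bash
python3 - <<'E'
from h import *
o=get_obs();print({k:np.round(o[k],4) for k in('t','joint_pos','eef_pos','orientation','finger_gap','wrist_force','wrist_torque')})
w=grab_frame("wrist");s=grab_frame("scene")
a=cv2.resize(w["pixels"][140:340,180:460],(560,400),interpolation=cv2.INTER_CUBIC)
b=cv2.resize(s["pixels"][115:195,345:391],(230,400),interpolation=cv2.INTER_CUBIC)
cv2.imwrite("pics/w5.png",np.hstack([a,b])[:,:,::-1])
E
```

```text
{'t': np.float64(22.925), 'joint_pos': array([-3.010880e+01,  2.403730e+01, -1.884300e+00,  6.408490e+01,
        3.000000e-04, -1.668857e+02]), 'eef_pos': array([ 0.5553, -0.322 ,  0.1716]), 'orientation': array([ 1.799988e+02,  6.400000e-03, -4.322310e+01]), 'finger_gap': np.float64(0.0001), 'wrist_force': array([ 0.4391, -0.9978,  0.1454]), 'wrist_torque': array([0.0301, 0.0032, 0.0004])}
```

View pics/w5.png

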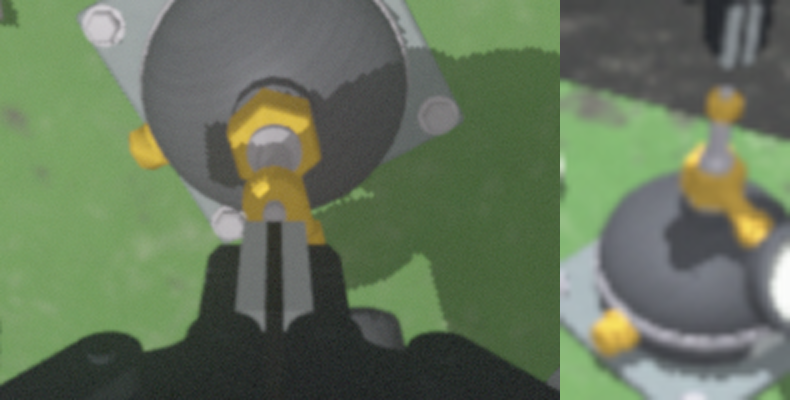

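The view shows the shut fingers at (274,270) directly above the pin head at (274,212). Approaching the pin.

{"api": "servo_tool", "payload": {"motion": [[0,0,0.4,0,0,0,-1],[0,0,0.3,0,0,0,-1],[0,0,0.1,0,0,0,-1],[0,0,0,0,0,0,-1]]}}

```text
t: 23.52
eef_pos: [0.5552, -0.3219, 0.1553]
orientation: [180.0, 0.0, -43.2]
wrist_force: [-0.0, -0.4, 1.2]
finger_gap: -0.0001
grip_force: 0.0
```

{"api": "servo_tool", "payload": {"motion": [[0,0,0.05,0,0,0,-1],[0,0,0.05,0,0,0,-1],[0,0,0,0,0,0,-1]]}}

```text
t: 23.9
eef_pos: [0.5553, -0.322, 0.1537]
orientation: [-180.0, -0.0, -43.2]
wrist_force: [-0.4, 0.7, 1.0]
finger_gap: -0.0
grip_force: 0.0
```

{"api": "servo_tool", "payload": {"motion": [[0,0,0.05,0,0,0,-1],[0,0,0.05,0,0,0,-1],[0,0,0,0,0,0,-1]]}}

```text
t: 24.28
eef_pos: [0.5555, -0.3221, 0.152]
orientation: [-180.0, -0.0, -43.2]
wrist_force: [-1.2, 0.3, 2.4]
finger_gap: 0.0001
grip_force: 1.5
```

{"api": "servo_tool", "payload": {"motion": [[0,0,0.05,0,0,0,-1],[0,0,0,0,0,0,-1]]}}

```text
t: 24.52
eef_pos: [0.5555, -0.3221, 0.1508]
orientation: [-180.0, -0.0, -43.2]
wrist_force: [-0.6, 0.1, 2.9]
finger_gap: 0.0001
grip_force: 1.7
```

{"api": "servo_tool", "payload": {"motion": [[0,0,0.05,0,0,0,-1],[0,0,0,0,0,0,-1]]}}

```text
t: 24.78
eef_pos: [0.5554, -0.3221, 0.1497]
orientation: [-180.0, -0.0, -43.2]
wrist_force: [-1.9, 0.0, 4.1]
finger_gap: 0.0001
grip_force: 2.0
```

{"api": "servo_tool", "payload": {"motion": [[0,0,0.03,0,0,0,-1],[0,0,0,0,0,0,-1]]}}

```text
t: 25.02
eef_pos: [0.5554, -0.3221, 0.1491]
orientation: [-180.0, -0.0, -43.2]
wrist_force: [-1.1, 0.0, 4.7]
finger_gap: 0.0
grip_force: 2.2
```

{"api": "servo_tool", "payload": {"motion": [[0,0,0.05,0,0,0,-1],[0,0,0,0,0,0,-1]]}}

```text
t: 25.28
eef_pos: [0.5555, -0.3221, 0.1482]
orientation: [-180.0, -0.0, -43.2]
wrist_force: [-1.2, 0.5, 4.6]
finger_gap: -0.0003
grip_force: 2.8
```

{"api": "servo_tool", "payload": {"motion": [[0,0,0.03,0,0,0,-1],[0,0,0,0,0,0,-1]]}}

```text
t: 25.52
eef_pos: [0.5555, -0.3221, 0.1479]
orientation: [-180.0, -0.0, -43.2]
wrist_force: [-0.6, 1.2, 5.7]
finger_gap: -0.0
grip_force: 3.5
```

{"api": "servo_tool", "payload": {"motion": [[0,0,0.03,0,0,0,-1],[0,0,0,0,0,0,-1]]}}

```text
t: 25.78
eef_pos: [0.5555, -0.3221, 0.1474]
orientation: [-180.0, -0.0, -43.2]
wrist_force: [-1.6, 0.9, 8.0]
finger_gap: -0.0002
grip_force: 3.9
```

{"api": "servo_tool", "payload": {"motion": [[0,0,0.02,0,0,0,-1],[0,0,0,0,0,0,-1]]}}

```text
t: 26.02
eef_pos: [0.5555, -0.3221, 0.1471]
orientation: [-180.0, -0.0, -43.2]
wrist_force: [-1.4, 1.4, 8.1]
finger_gap: -0.0001
grip_force: 4.0
```

{"api": "servo_tool", "payload": {"motion": [[0,0,0.02,0,0,0,-1],[0,0,0,0,0,0,-1]]}}

```text
t: 26.28
eef_pos: [0.5555, -0.3221, 0.1468]
orientation: [-180.0, -0.0, -43.2]
wrist_force: [-2.0, 1.4, 8.6]
finger_gap: -0.0002
grip_force: 4.3
```

```bash
cat > g.py <<'E'
from h import *
import pickle
from scipy import ndimage as N
def needle(f,c=(395,170.5)):
    g=f["pixels"].astype(float)[...,1]
    y,x=np.mgrid[0:400,0:640]; m=(np.hypot(x-c[0],y-c[1])<6.5)
    w=np.where(m,np.clip(200-g,0,None),0)
    th=np.radians(np.arange(0,360,15)); r=np.arange(1.5,6.1,.5)
    v=[N.map_coordinates(g,[c[1]-r*np.sin(t),c[0]+r*np.cos(t)],order=1).mean() for t in th]
    return dict(zip(range(0,360,15),np.round(v).astype(int)))
if __name__=="__main__":
    s,t=pickle.load(open("f0.pkl","rb"));print(needle(s))
    f=grab_frame("scene");print(needle(f));print(np.round(get_obs()["wrist_force"],1))
E
python3 g.py
```

```text
{0: np.int64(239), 15: np.int64(240), 30: np.int64(245), 45: np.int64(244), 60: np.int64(238), 75: np.int64(219), 90: np.int64(210), 105: np.int64(233), 120: np.int64(240), 135: np.int64(242), 150: np.int64(243), 165: np.int64(243), 180: np.int64(244), 195: np.int64(243), 210: np.int64(242), 225: np.int64(242), 240: np.int64(240), 255: np.int64(237), 270: np.int64(233), 285: np.int64(239), 300: np.int64(243), 315: np.int64(245), 330: np.int64(238), 345: np.int64(235)}
{0: np.int64(235), 15: np.int64(234), 30: np.int64(242), 45: np.int64(245), 60: np.int64(247), 75: np.int64(248), 90: np.int64(247), 105: np.int64(246), 120: np.int64(245), 135: np.int64(244), 150: np.int64(242), 165: np.int64(240), 180: np.int64(228), 195: np.int64(208), 210: np.int64(222), 225: np.int64(232), 240: np.int64(237), 255: np.int64(240), 270: np.int64(240), 285: np.int64(243), 300: np.int64(245), 315: np.int64(246), 330: np.int64(239), 345: np.int64(236)}
[-1.7  0.5  8.2]
```

The needle has moved from 90° to about 197° in the image, so the valve is open. I'll press a touch deeper and hold.

{"api": "servo_tool", "payload": {"motion": [[0,0,0.01,0,0,0,-1],[0,0,0,0,0,0,-1],[0,0,0,0,0,0,-1],[0,0,0,0,0,0,-1],[0,0,0,0,0,0,-1],[0,0,0,0,0,0,-1],[0,0,0,0,0,0,-1],[0,0,0,0,0,0,-1]]}}

```text
t: 27.32
eef_pos: [0.5556, -0.3222, 0.1468]
orientation: [-180.0, -0.1, -43.2]
wrist_force: [-2.7, 1.1, 9.3]
finger_gap: -0.0002
grip_force: 4.6
```

{"api": "servo_tool", "payload": {"motion": [[0,0,0,0,0,0,-1],[0,0,0,0,0,0,-1],[0,0,0,0,0,0,-1],[0,0,0,0,0,0,-1],[0,0,0,0,0,0,-1],[0,0,0,0,0,0,-1],[0,0,0,0,0,0,-1],[0,0,0,0,0,0,-1]]}}

```text
t: 28.32
eef_pos: [0.5555, -0.3222, 0.1467]
orientation: [-180.0, -0.0, -43.2]
wrist_force: [-1.7, 1.4, 9.3]
finger_gap: -0.0001
grip_force: 4.6
```

```bash
python3 g.py | tail -n 2
```

```text
{0: np.int64(236), 15: np.int64(235), 30: np.int64(243), 45: np.int64(244), 60: np.int64(245), 75: np.int64(245), 90: np.int64(245), 105: np.int64(245), 120: np.int64(245), 135: np.int64(245), 150: np.int64(244), 165: np.int64(244), 180: np.int64(245), 195: np.int64(244), 210: np.int64(241), 225: np.int64(233), 240: np.int64(213), 255: np.int64(208), 270: np.int64(230), 285: np.int64(239), 300: np.int64(245), 315: np.int64(247), 330: np.int64(240), 345: np.int64(237)}
[-2.8  1.6  9.6]
```

{"api": "servo_tool", "payload": {"motion": [[0,0,0,0,0,0,-1],[0,0,0,0,0,0,-1],[0,0,0,0,0,0,-1],[0,0,0,0,0,0,-1],[0,0,0,0,0,0,-1],[0,0,0,0,0,0,-1],[0,0,0,0,0,0,-1],[0,0,0,0,0,0,-1]]}}

```text
t: 29.38
eef_pos: [0.5555, -0.3221, 0.1467]
orientation: [-180.0, -0.1, -43.2]
wrist_force: [-1.7, 2.2, 9.7]
finger_gap: 0.0001
grip_force: 4.6
```

```bash
python3 - <<'E'
from g import *
s,_=pickle.load(open("f0.pkl","rb"))
f=grab_frame("scene");t=grab_frame("top");print(needle(f))
cr=lambda f,x,y,n=20:cv2.resize(f["pixels"][y-n:y+n,x-n:x+n],(390,390),interpolation=cv2.INTER_CUBIC)
cv2.imwrite("pics/g.png",np.hstack([cr(f,395,171),cr(t,397,252)])[:,:,::-1])
E
```

```text
{0: np.int64(236), 15: np.int64(235), 30: np.int64(243), 45: np.int64(244), 60: np.int64(245), 75: np.int64(245), 90: np.int64(245), 105: np.int64(245), 120: np.int64(245), 135: np.int64(245), 150: np.int64(244), 165: np.int64(244), 180: np.int64(245), 195: np.int64(244), 210: np.int64(241), 225: np.int64(233), 240: np.int64(213), 255: np.int64(208), 270: np.int64(230), 285: np.int64(239), 300: np.int64(245), 315: np.int64(246), 330: np.int64(240), 345: np.int64(237)}
```

View pics/g.png

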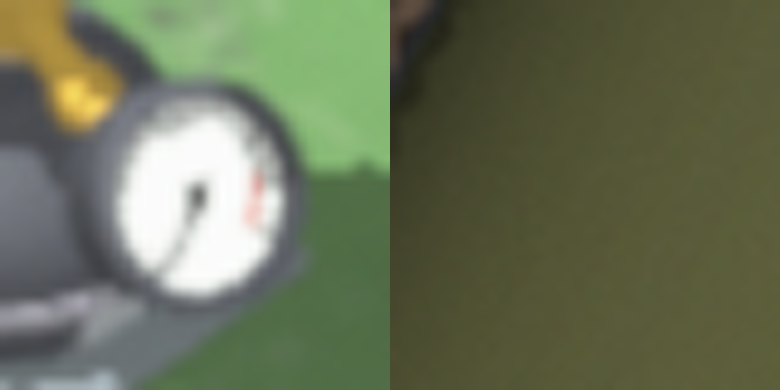

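The needle points lower left, from (197,195) to (165,275), and is unchanged over the last second, so it rests on its zero stop. Releasing straight up.

{"api": "servo_tool", "payload": {"motion": [[0,0,-0.1,0,0,0,-1],[0,0,-0.2,0,0,0,-1],[0,0,-0.4,0,0,0,-1],[0,0,-0.8,0,0,0,-1],[0,0,-0.8,0,0,0,-1],[0,0,-0.8,0,0,0,-1],[0,0,0,0,0,0,-1],[0,0,0,0,0,0,-1]]}}

```text
t: 30.48
eef_pos: [0.5552, -0.322, 0.2076]
orientation: [180.0, 0.0, -43.2]
wrist_force: [0.1, -0.3, -0.2]
finger_gap: 0.0004
grip_force: 0.0
```

```bash
python3 - <<'E'
from g import *
n=needle(grab_frame("scene"));print(min(n,key=n.get),np.round(get_obs()["wrist_force"],1),get_obs()["eef_pos"])
print(finish_job())
E
```

```text
255 [-0.2 -0.9  0. ] [ 0.55500425 -0.32186619  0.20724179]
the job is handed in; nothing more can be done
None
```

The job is handed in at about 30 s, but no verdict was returned: I unscrewed the nut to its upper stop, pressed the pin with readings up to 9.7 N until the gauge read zero, then released it with the gripper clear and no contact seen with anything else.

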